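# Set a wheel's high spot at the pointer of a truing stand and clamp it

### The arm

A 6-joint arm with a two-finger parallel gripper is mounted at the origin on a cart in front of the work surface, level with it; the furniture and walls round the work are solid. World frame = base frame: x ahead of the robot, y to its left, z up, the work surface at z = 0. Lengths are in m, angles in rad, forces in N, time in s.
With the tool pointing down it reaches from about 0.425 to 0.95 m from the base axis. Payload 3.5 kg.
Tool frame: the origin (TCP) lies on the centre line of the jaws, within the pads' length; the fingertips stand 17 mm ahead of it and the grasp point (between the pads) lies 2 mm behind it; z points along the fingers, y is the line along which they close (so a half turn about z gives the same grasp; the last joint's range is limited). The gripper opens to 85 mm and grips with 20 to 120 N. Pads are 22 mm wide; open, the fingers measure 114 mm over their backs; the gripper's body (76 mm by 85 mm) begins 54 mm behind the grasp point. The pads swing forward as they close: fully open they stand 13 mm farther back than shut.
Start: joints at [-1.388, 0.286, 1.577, -0, 1.279, -0.15], TCP at [0.221, -0.638, 0.211] pointing down, gripper open.
Joint ranges: [-2.77, 2.77], [-0.9, 2.22], [0.21, 2.48], [-1.53, 4.67], [0.24, 2.81], [-2.84, 2.84]. Speed limits (rad/s): [2.79, 2.79, 3.14, 3.14, 3.14, 3.14].

### API

Orientations are given as a unit quaternion [x, y, z, w].
In Python, from plant import ctrl gives the robot as it stands. The module is installed in compiled form; this text tells all that it offers.
- The arm moves only by the tool drive_tool, never from a script. Its argument "moves" is a list of rows, each a list of 3 entries, a list of its own where there are three numbers: the turn, a rotation vector about the tool's x, y, z in rad, then the shift along the tool's x, y, z in m, then the finger opening in m, from 0 to 0.0854. A call has 1 to 5 rows; each row shifts and turns the commanded pose from where the row before left it, along the tool's axes as they then stand; what a row does not reach is not made up. A row lasts 1/8 s, in which the tool goes at most 62.5 mm and 10.7 degrees, less where a joint would pass 70% of its speed; a pose out of reach is approached as far as the arm can. A call with a gripper value outside its range is refused whole. The fingers move at their own pace and stop on an object; "grip_force" is the grip in N (left out, the last holds). Time passes only in rows, so rows that do not move let the fingers close. It gives the time, the measured TCP pose, the force, the opening and the grip force at its end, in the units of the state.
- ctrl.get_state(): the state, without advancing time (a new reading comes with each control period).
- ctrl.read_camera(name): name is "side" or "top" or "wrist"; returns a dict with "image" (420x560x3 uint8, red, green, blue), "fx", "fy", "cx", "cy" (pixels), "dist" ([k1, k2, p1, p2, k3] as OpenCV has them; the pictures are not rectified), "R" (3x3) and "t" (3): a world point X has camera coordinates R X + t. Camera axes: x right, y down, z forward; pixel columns grow to the right and rows downward; lengths in m; the calibration is good to about 2 mm. A picture is of the moment at which its call begins. There is no depth.
- ctrl.sign_off(): hands the job in; it is judged then, once.
The state is a dict: "time": time; "qpos": joint angles; "dq": joint speeds; "joint_efforts": joint torques, N m; "eef_pos": TCP position; "tcp_rot": TCP orientation; "contact_force": force on the tool from outside, world axes, zero at the start; "wrist_torque": the same for the moment, N m; "opening": opening from 0.0 (shut) to 1.0 (fully open); "finger_force": force on a finger pad.
Only numpy, scipy, OpenCV 4.12 (cv2) and the standard library are available. Lean on these libraries where they do the work, as an engineer would, in place of code of your own. Each camera call takes 0.05 s, during which the arm holds its last target. There are 200 camera calls.

### The job

The plywood wheel on the sloping truing stand has a high spot, where its rim swells outward. Flip the clamp lever fully open, away from the wheel, turn the wheel slowly by its crank grip until the high spot has come to a stop right in front of the fixed pointer, then flip the lever fully closed again to clamp the wheel there, and let go. Never drag the wheel round while it is clamped, and leave the other things on the bench where they are.

Things in the scene. Friction and masses are not known exactly. Their poses are not given: they have to be found in the camera images.
- bed: Sloping grey board (bed) of the fixed truing stand, rising at 30 degrees away from the robot. Origin: on the wheel's axle at the bed's upper face, 75 mm above the bench. x points up the slope, y left across it, z square out of the face (along the axle, leaning back to the robot). The face spans x -105 to 165 mm, y -225 to 115 mm. The stand's place and yaw change each time.
- lamp_bar (a point): Middle of an aluminium lamp bar, 24 mm square, 250 mm long along the bed's y, at (150, -5, 185) mm in the bed's frame, on posts of 14 mm at y = -110 and 100 mm. A tool held upright over the wheel's upper half strikes it: hold the tool along the bed's z axis instead, wrist leaning to the robot.
- pointer_tip (a point): Tip of the fixed steel pointer, a 10 mm rod tapering to a point, on an aluminium block (30 x 34 x 30 mm, screw head up to 34 mm) at the bed's upper edge. It lies at (96, 0, 20) mm in the bed's frame and points down the slope at the axle.
- high_spot (a point): Outermost point of the swelling of the wheel's rim, 92 mm from the axle, 20 mm out from the bed. The wheel is a pale plywood disc of 72 mm radius, 8 to 30 mm out from the bed (steel hub up to 42 mm); the swelling is a rounded bulge about 60 mm wide, 20 mm proud. Before the pointer it leaves a gap of 4 mm; it passes without touching.
- grip_mid (a point): Middle of the wheel's dark wooden crank grip, 22 to 27 mm in diameter, 35 to 82 mm out from the bed; this point is 62 mm out, 50 mm from the axle, 50 degrees counter-clockwise (looking at the bed) from the high spot. It revolves freely on its pin: a gripper can carry it round without turning itself. Across the hub from it is a steel counterweight, 28 mm across, 12 mm tall.
- wheel (a joint): Angle of the wheel about the bed's z, rad, counter-clockwise seen looking at the bed; 0 and every full turn has the high spot at the pointer. Starts between 0.9 and 5.4; turns either way beyond a full turn, with light friction (3 N at the grip), and stays where left. Turn it only with the lever open (over 0.5 rad): dragging it round on the closed clamp's shoe would mar it.
- lever_end (a point): Grip point of the steel clamp lever, 70 mm from its pivot (lever 90 mm long, 16 mm thick along the bed's x, 11 mm across, round end of 18 mm). Pivot at (0, -165, 30) mm in the bed's frame, axis along its x, in a clevis 41 mm wide and 42 mm high. Closed it leans 50 degrees from the bed's z towards the wheel (+y), open 50 degrees away. Can be pinched across its 16 mm and swung.
- lever (a joint): Angle of the clamp lever, rad: 0 closed (stop), 1.75 fully open (stop). It starts closed or nearly so. Light friction (about 2 N at the lever's end), stays where it is left; it lags some 10 mm in a gripper swung along its arc, so carry on past the stop. The clamp is off beyond 0.5.
- sanding_block: Brown sanding block, 61 x 112 x 32 mm, on the bench left of the stand; origin at the centre of its underside. Leave it alone.
- foam_disc: Flat foam disc, 48 mm across, 20 mm high, on the bench before the stand; origin at the centre of its underside. Leave it alone.
- foam_lump_a: Foam lump, 40 x 48 x 22 mm, on the bench before the stand's right part; origin at the centre of its underside. Leave it alone.
- glue_tube: Tube of glue, 63 x 189 x 42 mm, lying right of the stand; origin at the centre of its underside. Leave it alone.

How it is judged:
On the way, in this order (a step that is already met when the one before it is completed fails the run):
1. the clamp lever is flipped open (value of joint lever above 1.3 rad), for 0.1 s.
2. with the lever open, the high spot has come to a stop in front of the pointer (distance between high_spot and pointer_tip below 0.018 m and value of joint lever above 1.2 rad and velocity of joint wheel between -0.1 and 0.1 rad/s), for 0.2 s.
3. the clamp lever is closed again (value of joint lever below 0.3 rad), for 0.1 s.
At the end, for the whole second after the job is handed in: The high spot is within 18 mm of the pointer's tip (about 12 degrees either way), the wheel is still, and the lever is closed (under 0.3 rad) (distance between high_spot and pointer_tip below 0.018 m and value of joint lever below 0.3 rad and velocity of joint wheel between -0.1 and 0.1 rad/s); the robot touches nothing.
It fails at once if the wheel is dragged round while clamped (value of joint lever below 0.5 rad and (velocity of joint wheel above 0.5 rad/s or velocity of joint wheel below -0.5 rad/s)).
It fails at once if the wheel is spun fast (over 4 rad/s) (velocity of joint wheel above 4 rad/s or velocity of joint wheel below -4 rad/s).
It fails at once if a bystander is moved more than 30 mm (distance of any of sanding_block, foam_disc, foam_lump_a, glue_tube from where it was at the start of the episode above 0.03 m).
It also fails if it takes over 67 s, if anything falls off the work surface, if the arm or the gripper's body presses on something with over 40 N, if the wrist force passes 120 N, or if a joint passes its speed limit or range.

## Working session

There is one attempt and no reset: what is moved stays moved. The work goes in short steps, Python scripts to look and compute and a tool call to move; the robot and the scene stay as the last step left them, time stands still between calls to the robot, and variables do not carry over. Pictures are saved under pics/ and viewed, at most 10 in all, crops included, and the job is handed in when it is done.

Besides the shell and the picture viewer there is one more tool, called after "Call:" as name(argument=value, ...) on one line, values as JSON. drive_tool: Moves the arm, as the interface text tells. Its arguments: {"type":"object","properties":{"moves":{"type":"array","items":{"type":"array"}},"grip_force":{"type":"number"}},"required":["moves"]}

```bash
mkdir -p pics; python3 - <<'E'
from plant import ctrl
import cv2,numpy as np
for n in("side","top"):
    c=ctrl.read_camera(n); cv2.imwrite(f"pics/{n}0.png",c["image"][:,:,::-1])
    print(n,{k:np.round(c[k],4).tolist() for k in c if k!="image"})
s=ctrl.get_state();print(s)
E
```

```text
side {'fx': 387.1381, 'fy': 387.1381, 'cx': 286.1643, 'cy': 206.0881, 'dist': [-0.0612, 0.0, 0.0, 0.0, 0.0], 'R': [[-0.8668, -0.4985, -0.012], [-0.1823, 0.3393, -0.9229], [0.4641, -0.7978, -0.385]], 't': [0.4559, 0.2614, 0.7093]}
top {'fx': 390.5268, 'fy': 390.5268, 'cx': 279.1266, 'cy': 209.4656, 'dist': [0.0274, 0.0, 0.0, 0.0, 0.0], 'R': [[-0.0268, -0.9996, 0.0058], [-0.978, 0.025, -0.2071], [0.2068, -0.0112, -0.9783]], 't': [0.0328, 0.5597, 0.9361]}
{'time': 0.1, 'qpos': array([-1.38799101e+00,  2.87134369e-01,  1.57805756e+00,  1.61254074e-05,
        1.27860797e+00, -1.50001065e-01]), 'dq': array([-0.00026935, -0.00046541, -0.00504463, -0.00029477, -0.00122484,
       -0.00137004]), 'joint_efforts': array([ 3.04986188e-04, -4.07298911e+01, -2.93698257e+01, -1.55213052e-04,
        3.44088563e-03, -5.49170949e-07]), 'eef_pos': array([ 0.22043176, -0.63730349,  0.20943276]), 'tcp_rot': array([ 9.86186693e-01,  1.65633900e-01, -1.03835476e-05, -1.10359898e-03]), 'contact_force': array([ 0.02143014, -0.81099764,  0.68668531]), 'wrist_torque': array([-0.02594   , -0.00949258, -0.07633295]), 'finger_force': 0.0, 'opening': 1.002769560268697}
```

View pics/side0.png

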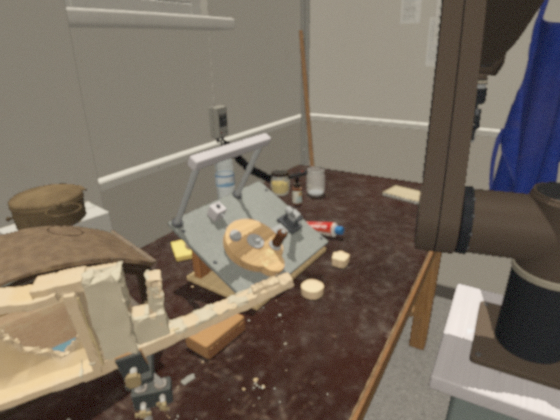

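View pics/top0.png

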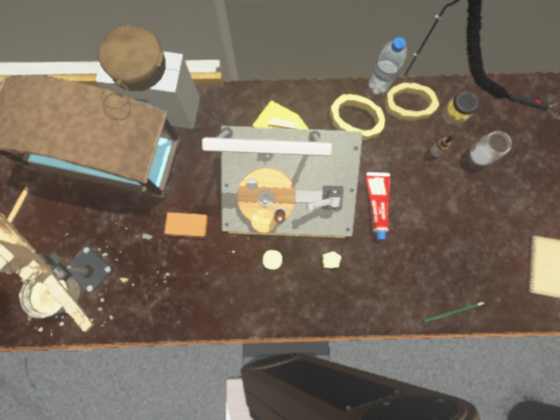

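Side: wheel around (255,243), grip (279,238), lever (290,218). Top: wheel hub (266,199), grip (279,215), lever clevis (333,197), bed corners about (222,127), (360,130), (354,236), (222,233). I'll enlarge both.

```bash
python3 - <<'E'
import cv2,numpy as np
a=cv2.imread("pics/side0.png")[130:300,165:345]; b=cv2.imread("pics/top0.png")[115:245,205:375]
cv2.imwrite("pics/side1.png",cv2.resize(a,None,fx=3.5,fy=3.5,interpolation=cv2.INTER_CUBIC))
cv2.imwrite("pics/top1.png",cv2.resize(b,None,fx=4.5,fy=4.5,interpolation=cv2.INTER_CUBIC))
E
```

```text
(no output)
```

View pics/side1.png

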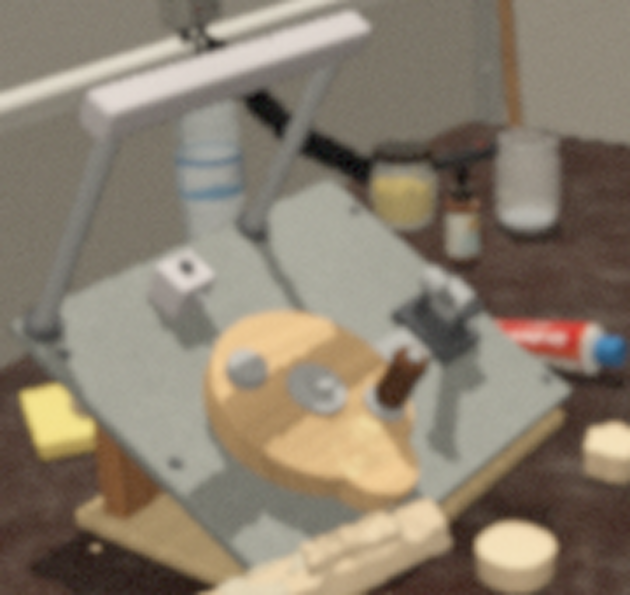

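View pics/top1.png

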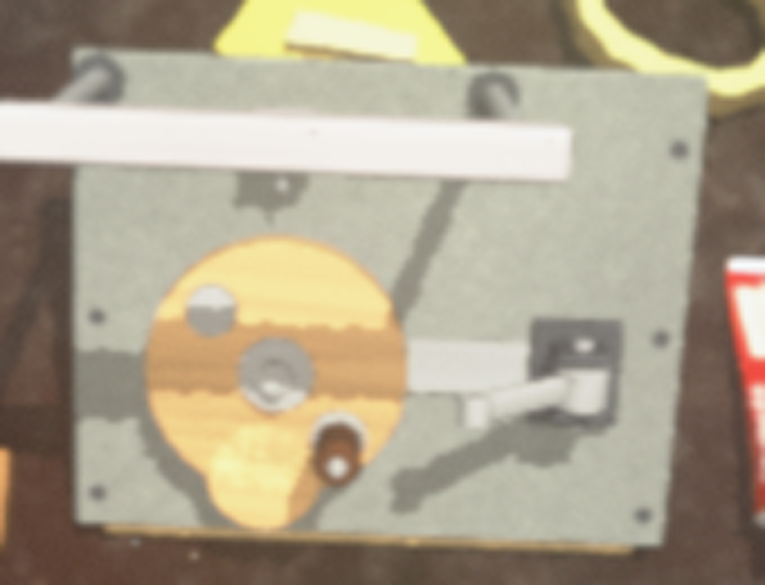

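Enlarged: the high spot points down-slope toward the robot (top crop (262,528), hub (276,370)), the grip top is at (338,465), and the lever leans to the wheel (end at (470,412)). Next I fit the stand pose to the corner points in both views.

```bash
cat > h.py <<'E'
import numpy as np,cv2
from scipy.optimize import least_squares
from scipy.spatial.transform import Rotation as Ro
from plant import ctrl
def Rb(yaw): return (Ro.from_euler('z',yaw)*Ro.from_euler('y',-np.pi/6)).as_matrix()
def proj(c,X):
    return cv2.projectPoints(np.atleast_2d(X).astype(float),cv2.Rodrigues(c["R"])[0],c["t"],np.array([[c["fx"],0,c["cx"]],[0,c["fy"],c["cy"]],[0,0,1.]]),c["dist"])[0][:,0]
def ray(c,p):
    q=cv2.undistortPoints(np.array([[p]],float),np.array([[c["fx"],0,c["cx"]],[0,c["fy"],c["cy"]],[0,0,1.]]),c["dist"])[0,0]
    return -c["R"].T@c["t"], c["R"].T@np.array([q[0],q[1],1])
def onbed(c,p,P,z):  # bed coords of pixel at height z
    R=Rb(P[2]);O=np.array([P[0],P[1],.075]);o,d=ray(c,p);o=R.T@(o-O);d=R.T@d
    return o+d*(z-o[2])/d[2]
E
python3 - <<'E'
from h import *
ct,cs=ctrl.read_camera("top"),ctrl.read_camera("side")
T=lambda u,v:((u+.5)/4.5-.5+205,(v+.5)/4.5-.5+115)
S=lambda u,v:((u+.5)/3.5-.5+165,(v+.5)/3.5-.5+130)
top=[((.165,.115,0),T(73,48)),((.165,-.225,0),T(707,78)),((-.105,-.225,0),T(662,546)),((-.105,.115,0),T(76,522)),((0,0,.042),T(276,370))]
sd=[((.165,.115,0),S(15,325)),((.165,-.225,0),S(335,182)),((-.105,-.225,0),S(572,388)),((0,0,.042),S(322,384))]
def f(P):
    R=Rb(P[2]);O=np.array([P[0],P[1],.075]);r=[]
    for c,L in((ct,top),(cs,sd)):
        r+=[proj(c,np.array([O+R@np.array(b) for b,_ in L]))-np.array([p for _,p in L])]
    return np.concatenate(r).ravel()
s=least_squares(f,[.6,0,0],loss="soft_l1");P=s.x;print(P);print(f(P).reshape(-1,2).round(1).tolist())
np.save("P.npy",P)
for n,c,p,z in[("hs",ct,T(262,528),.03),("grip",ct,T(338,467),.082),("gripS",cs,S(408,352),.082),("lev",ct,T(470,412),.08),("weight",ct,T(211,308),.042)]:
    b=onbed(c,p,P,z);print(n,b.round(4),np.degrees(np.arctan2(b[1],b[0])).round(1),np.hypot(b[0],b[1]).round(4))
E
```

```text
[ 0.59678685  0.04871885 -0.07129307]
[[-0.1, 0.4], [1.3, -0.0], [0.0, 1.0], [-0.2, 0.5], [-0.1, 2.2], [-1.9, -2.4], [-1.6, -2.5], [-0.0, -0.3], [-0.6, -2.7]]
hs [-0.0905  0.0053  0.03  ] 176.6 0.0906
grip [-0.034  -0.0357  0.082 ] -133.6 0.0493
gripS [-0.0347 -0.0305  0.082 ] -138.6 0.0462
lev [-0.0013 -0.1027  0.08  ] -90.7 0.1027
weight [0.0382 0.0355 0.042 ] 42.9 0.0521
```

```bash
cat >> h.py <<'E'
P=np.load("P.npy");R0=Rb(P[2]);O=np.array([P[0],P[1],.075])
RT=R0@np.array([[0,1,0],[1,0,0],[0,0,-1.]])
def where():
    s=ctrl.get_state();R=Ro.from_quat(s["tcp_rot"]).as_matrix();return s,s["eef_pos"],R
def bedpos():
    s,p,R=where();g=p-R[:,2]*.002
    print("t",s["time"],"grasp bed mm",((R0.T@(g-O))*1e3).round(1),"tilt err",Ro.from_matrix(R.T@RT).as_rotvec().round(3),"F",s["contact_force"].round(1),"open",round(s["opening"],3),"q",s["qpos"].round(2))
def plan(b,n):  # grasp point to bed point b (mm), n rows
    s,p,R=where();tgt=O+R0@(np.array(b)/1e3)+RT[:,2]*.002
    rv=Ro.from_matrix(R.T@RT).as_rotvec();d=tgt-p
    print("total rot",rv.round(3),"total dist",np.linalg.norm(d).round(3),"tgt",tgt.round(3))
    for i in range(n):
        Ri=R@Ro.from_rotvec(rv*i/n).as_matrix()
        print((rv/n).round(3).tolist(),(Ri.T@d/n).round(4).tolist())
E
python3 -c "
from h import *
bedpos();plan((0,-111,180),14)"
```

```text
t 0.2 grasp bed mm [-214.3 -711.3  281.7] tilt err [-0.463  0.304 -1.139] F [-0.9 -1.   0.1] open 0.999 q [-1.39  0.29  1.58  0.    1.28 -0.15]
total rot [-0.463  0.304 -1.139] total dist 0.646 tgt [ 0.5   -0.056  0.229]
[-0.033, 0.022, -0.081] [0.0325, -0.0328, -0.0013]
[-0.033, 0.022, -0.081] [0.035, -0.03, -0.0016]
[-0.033, 0.022, -0.081] [0.0374, -0.027, -0.0018]
[-0.033, 0.022, -0.081] [0.0395, -0.0238, -0.0018]
[-0.033, 0.022, -0.081] [0.0413, -0.0204, -0.0016]
[-0.033, 0.022, -0.081] [0.0429, -0.0169, -0.0013]
[-0.033, 0.022, -0.081] [0.0441, -0.0134, -0.0009]
[-0.033, 0.022, -0.081] [0.0451, -0.0097, -0.0003]
[-0.033, 0.022, -0.081] [0.0457, -0.006, 0.0004]
[-0.033, 0.022, -0.081] [0.0461, -0.0023, 0.0013]
[-0.033, 0.022, -0.081] [0.0461, 0.0014, 0.0023]
[-0.033, 0.022, -0.081] [0.0457, 0.005, 0.0034]
[-0.033, 0.022, -0.081] [0.0451, 0.0086, 0.0046]
[-0.033, 0.022, -0.081] [0.0441, 0.0121, 0.0059]
```

Call:
drive_tool(moves=[[[-0.033,0.022,-0.081],[0.033,-0.033,-0.001],0.06],[[-0.033,0.022,-0.081],[0.035,-0.03,-0.002],0.06],[[-0.033,0.022,-0.081],[0.037,-0.027,-0.002],0.06],[[-0.033,0.022,-0.081],[0.04,-0.024,-0.002],0.06],[[-0.033,0.022,-0.081],[0.041,-0.02,-0.002],0.06]])

```text
time: 0.82
eef_pos: [0.3212, -0.4283, 0.2182]
tcp_rot: [0.927, 0.361, 0.068, 0.072]
contact_force: [0.6, -0.3, 0.3]
opening: 0.704
finger_force: 0.0
```

Call:
drive_tool(moves=[[[-0.033,0.022,-0.081],[0.043,-0.017,-0.001],0.06],[[-0.033,0.022,-0.081],[0.044,-0.013,-0.001],0.06],[[-0.033,0.022,-0.081],[0.045,-0.01,0],0.06],[[-0.033,0.022,-0.081],[0.046,-0.006,0],0.06],[[0,0,0],[0,0,0],0.06]])

```text
time: 1.45
eef_pos: [0.4014, -0.2613, 0.2236]
tcp_rot: [0.846, 0.503, 0.119, 0.126]
contact_force: [-0.3, -1.3, 0.5]
opening: 0.702
finger_force: 0.0
```

```bash
python3 -c "
from h import *
bedpos();plan((0,-111,160),5)"
```

```text
t 1.45 grasp bed mm [ -75.  -323.   217.1] tilt err [-0.164  0.106 -0.406] F [-0.3 -1.3  0.5] open 0.702 q [-0.91 -0.39  2.23  0.24  1.03 -0.51]
total rot [-0.164  0.106 -0.406] total dist 0.232 tgt [ 0.51  -0.056  0.212]
[-0.033, 0.021, -0.081] [0.0461, -0.0018, 0.0055]
[-0.033, 0.021, -0.081] [0.046, 0.0017, 0.0065]
[-0.033, 0.021, -0.081] [0.0455, 0.0052, 0.0076]
[-0.033, 0.021, -0.081] [0.0448, 0.0086, 0.0088]
[-0.033, 0.021, -0.081] [0.0438, 0.0119, 0.0101]
```

Call:
drive_tool(moves=[[[-0.033,0.021,-0.081],[0.046,-0.002,0.005],0.05],[[-0.033,0.021,-0.081],[0.046,0.002,0.006],0.05],[[-0.033,0.021,-0.081],[0.045,0.005,0.008],0.05],[[-0.033,0.021,-0.081],[0.045,0.009,0.009],0.05],[[-0.033,0.021,-0.081],[0.044,0.012,0.01],0.05]])

```text
time: 2.08
eef_pos: [0.5115, -0.0591, 0.2128]
tcp_rot: [0.708, 0.657, 0.176, 0.191]
contact_force: [0.3, 0.2, -0.1]
opening: 0.587
finger_force: 0.0
```

```bash
python3 - <<'E'
from h import *
c=ctrl.read_camera("wrist");cv2.imwrite("pics/w0.png",c["image"][:,:,::-1])
bedpos();plan((0,-111,76),4)
for n,b in [("lev",(0,-.111,.075)),("clevis",(0,-.165,.042)),("hub",(0,0,.042)),("grip",(-.034,-.036,.082))]: print(n,proj(c,O+R0@np.array(b)).round(0))
E
```

```text
t 2.125 grasp bed mm [   1.3 -109.7  159.1] tilt err [ 0.001 -0.001  0.   ] F [-1.9  0.6  0.1] open 0.582 q [-0.39 -0.39  2.29  0.23  0.75 -0.45]
total rot [ 0.001 -0.001  0.   ] total dist 0.083 tgt [ 0.552 -0.059  0.139]
[0.0, -0.0, 0.0] [-0.0003, -0.0004, 0.0208]
[0.0, -0.0, 0.0] [-0.0003, -0.0004, 0.0208]
[0.0, -0.0, 0.0] [-0.0003, -0.0003, 0.0208]
[0.0, -0.0, 0.0] [-0.0003, -0.0003, 0.0208]
lev [[278. 206.]]
clevis [[279. 248.]]
hub [[278.  62.]]
grip [[230. 110.]]
```

View pics/w0.png

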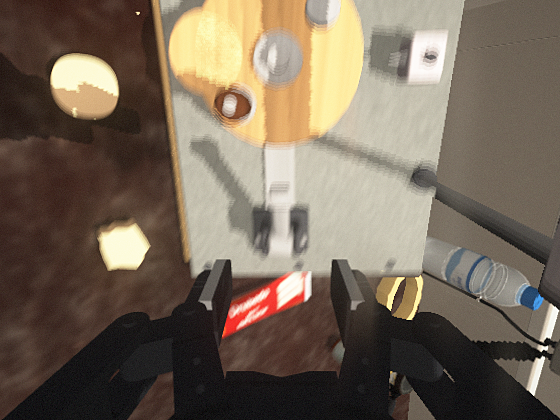

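Wrist view: hub at (277,58), grip at (233,104) and the lever in line at x≈279, which matches the predicted positions. Descending and pinching.

Call:
drive_tool(moves=[[[0,0,0],[-0.001,-0.001,0.021],0.05],[[0,0,0],[0,-0.001,0.02],0.05],[[0,0,0],[0,0,0.02],0.05],[[0,0,0],[0,0,0.02],0.05],[[0,0,0],[0,0,0],0.05]])

```text
time: 2.75
eef_pos: [0.5487, -0.064, 0.1395]
tcp_rot: [0.709, 0.656, 0.175, 0.189]
contact_force: [-0.6, 0.5, -0.2]
opening: 0.583
finger_force: 0.0
```

Call:
drive_tool(grip_force=40, moves=[[[0,0,0],[0,0,0],0.008],[[0,0,0],[0,0,0],0.008],[[0,0,0],[0,0,0],0.008],[[0,0,0],[0,0,0],0.008],[[0,0,0],[0,0,0],0.008]])

```text
time: 3.38
eef_pos: [0.5493, -0.0635, 0.1417]
tcp_rot: [0.709, 0.656, 0.176, 0.191]
contact_force: [0.4, 0.7, -0.3]
opening: 0.091
finger_force: 0.0
```

```bash
python3 - <<'E'
from h import *
bedpos()
# arc waypoints -> shifts (tool x = bed y, tool z = -bed z), from closed, r=72
a=np.radians(np.linspace(50,-62,16));y=72*np.sin(a);z=72*np.cos(a)
for i in range(15): print(np.round([y[i+1]-y[i],-(z[i+1]-z[i])],1).tolist())
E
```

```text
t 3.375 grasp bed mm [  -0.7 -115.3   79.4] tilt err [ 0.001  0.004 -0.005] F [ 0.4  0.7 -0.3] open 0.091 q [-0.37 -0.19  2.27  0.27  0.57 -0.49]
[-6.5, -6.8]
[-7.3, -5.9]
[-8.0, -4.9]
[-8.6, -3.8]
[-9.0, -2.6]
[-9.3, -1.5]
[-9.4, -0.2]
[-9.3, 1.0]
[-9.1, 2.2]
[-8.8, 3.3]
[-8.2, 4.5]
[-7.6, 5.5]
[-6.8, 6.4]
[-5.9, 7.3]
[-4.9, 8.0]
```

```bash
python3 - <<'E'
from h import *
c=ctrl.read_camera("wrist")["image"][:,:,::-1];s=ctrl.read_camera("side")["image"][:,:,::-1][130:300,165:345]
s=cv2.resize(s,(420,420),interpolation=cv2.INTER_CUBIC)
cv2.imwrite("pics/m1.png",np.hstack([c[:,110:480],s]))
E
```

```text
(no output)
```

View pics/m1.png

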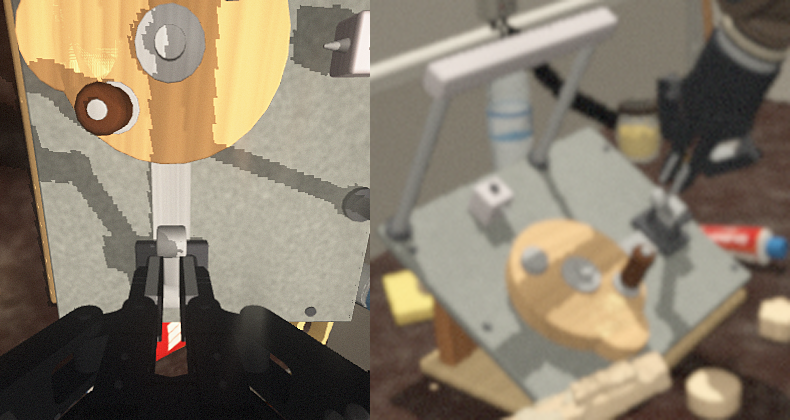

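```bash
python3 - <<'E'
from h import *
c=ctrl.read_camera("wrist");t=ctrl.read_camera("top")
bedpos();s,p,R=where()
for th in (50,40,30,20):
  a=np.radians(th);e=lambda r:O+R0@np.array([0,-.165+r*np.sin(a),.03+r*np.cos(a)])
  print(th,*[(proj(c,e(r)).round(0)[0],proj(t,e(r)).round(1)[0]) for r in (.07,.09)])
print("hub",proj(c,O+R0@np.array([0,0,.042])),"fingertip",proj(c,p+R[:,2]*.017),proj(t,p+R[:,2]*.017),"clevis",proj(c,O+R0@np.array([0,-.145,.042])))
a=t["image"][150:245,280:375,::-1]
cv2.imwrite("pics/m2.png",cv2.resize(a,(570,570),interpolation=cv2.INTER_CUBIC))
E
```

```text
t 3.575 grasp bed mm [  -0.9 -115.3   79.2] tilt err [ 0.     0.004 -0.005] F [ 0.2  0.4 -0.3] open 0.094 q [-0.37 -0.19  2.27  0.27  0.57 -0.49]
50 (array([282., 247.]), array([312.7, 205.1])) (array([282., 231.]), array([306.4, 206.5]))
40 (array([282., 268.]), array([316.6, 206.4])) (array([282., 260.]), array([311.5, 208.2]))
30 (array([282., 290.]), array([321.2, 207.5])) (array([282., 292.]), array([317.4, 209.7]))
20 (array([282., 313.]), array([326.2, 208.4])) (array([282., 326.]), array([324. , 210.9]))
hub [[280.89736445  40.80702791]] fingertip [[280.29054466 242.37647876]] [[313.91704863 203.71944309]] clevis [[281.81988167 269.76182862]]
```

View pics/m2.png

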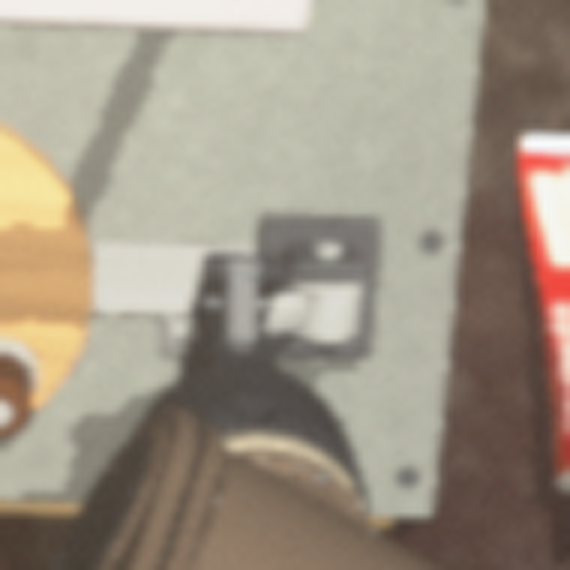

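The lever does sit between the fingers (its end is visible beyond them at (180,335)). My 8 mm command may have been met without a squeeze, so I'll close fully and read the opening.

Call:
drive_tool(grip_force=40, moves=[[[0,0,0],[0,0,0],0.0],[[0,0,0],[0,0,0],0.0],[[0,0,0],[0,0,0],0.0]])

```text
time: 3.95
eef_pos: [0.5493, -0.0635, 0.1414]
tcp_rot: [0.709, 0.656, 0.176, 0.19]
contact_force: [0.5, -0.2, 0.4]
opening: 0.001
finger_force: 0.0
```

```bash
python3 - <<'E'
from h import *
c=ctrl.read_camera("wrist")
s,p,R=where();bedpos();print(s["finger_force"])
for y in(-.011,-.008,-.004,.004,.008,.011): print(y,proj(c,p+R@np.array([0,y,.015])).round(0),proj(c,O+R0@np.array([y,-.108,.078])).round(0))
cv2.imwrite("pics/m3.png",cv2.resize(c["image"][200:340,200:360,::-1],(640,560),interpolation=cv2.INTER_CUBIC))
E
```

```text
t 4.0 grasp bed mm [  -0.9 -115.3   79.2] tilt err [ 0.     0.004 -0.005] F [-1.1  0.7 -0.1] open 0.003 q [-0.37 -0.19  2.27  0.27  0.57 -0.49]
0.0
-0.011 [[263. 244.]] [[262. 244.]]
-0.008 [[268. 244.]] [[268. 244.]]
-0.004 [[274. 244.]] [[275. 244.]]
0.004 [[287. 244.]] [[289. 244.]]
0.008 [[293. 244.]] [[296. 244.]]
0.011 [[298. 244.]] [[301. 244.]]
```

View pics/m3.png

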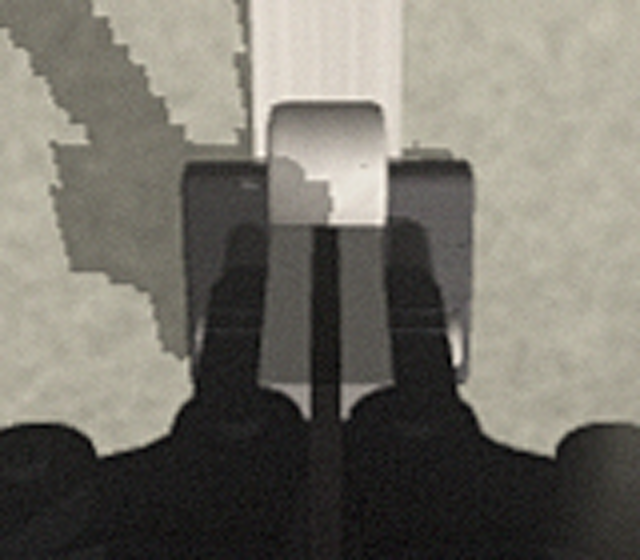

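Call:
drive_tool(grip_force=40, moves=[[[0,0,0],[0,0,0],0.045],[[0,0,0],[0,0,0],0.045],[[0,0,0],[0,0,0],0.045],[[0,0,0],[0.002,0,0.006],0.045],[[0,0,0],[0,0.001,0.007],0.045]])

```text
time: 4.62
eef_pos: [0.557, -0.0619, 0.1303]
tcp_rot: [0.709, 0.656, 0.176, 0.19]
contact_force: [-1.2, -0.3, -0.4]
opening: 0.524
finger_force: 0.0
```

Call:
drive_tool(grip_force=40, moves=[[[0,0,0],[0,0,0],0.0],[[0,0,0],[0,0,0],0.0],[[0,0,0],[0,0,0],0.0],[[0,0,0],[0,0,0],0.0],[[0,0,0],[0,0,0],0.0]])

```text
time: 5.25
eef_pos: [0.5563, -0.0619, 0.1301]
tcp_rot: [0.709, 0.656, 0.175, 0.19]
contact_force: [-0.4, 0.3, -3.9]
opening: 0.161
finger_force: 39.0
```

```bash
python3 - <<'E'
from h import *
c=ctrl.read_camera("wrist")
s,p,R=where();bedpos();print(s["finger_force"])
for z in(-.01,0,.01,.017,.03): print(z,proj(c,p+R@np.array([0,0,z])).round(0))
cv2.imwrite("pics/m4.png",cv2.resize(c["image"][200:340,200:360,::-1],(640,560),interpolation=cv2.INTER_CUBIC))
E
```

```text
t 5.3 grasp bed mm [  -0.6 -113.2   66. ] tilt err [-0.001  0.003 -0.005] F [-0.4 -0.2 -3.1] open 0.163 q [-0.36 -0.15  2.27  0.28  0.54 -0.49]
39.01652276515961
-0.01 [[280. 263.]]
0 [[280. 255.]]
0.01 [[280. 247.]]
0.017 [[280. 242.]]
0.03 [[280. 234.]]
```

Call:
drive_tool(grip_force=40, moves=[[[0,0,0],[0,0,0],0.03],[[0,0,0],[0.001,0.001,0.006],0.03],[[0,0,0],[0,0,0],0.0],[[0,0,0],[0,0,0],0.0],[[0,0,0],[0,0,0],0.0]])

```text
time: 5.92
eef_pos: [0.5596, -0.0607, 0.1246]
tcp_rot: [0.709, 0.657, 0.175, 0.189]
contact_force: [-2.3, 1.8, -2.7]
opening: 0.165
finger_force: 40.3
```

```bash
python3 - <<'E'
from h import *
bedpos()
E
```

```text
t 5.925 grasp bed mm [  -0.5 -111.8   59.6] tilt err [-0.003  0.002 -0.004] F [-2.3  1.8 -2.7] open 0.165 q [-0.36 -0.13  2.26  0.28  0.53 -0.49]
```

Call:
drive_tool(moves=[[[0,0,0],[-0.006,0,-0.007],0.0],[[0,0,0],[-0.007,0,-0.006],0.0],[[0,0,0],[-0.008,0,-0.005],0.0],[[0,0,0],[-0.009,0,-0.004],0.0],[[0,0,0],[-0.009,0,-0.003],0.0]])

```text
time: 6.55
eef_pos: [0.5442, -0.0993, 0.1464]
tcp_rot: [0.709, 0.656, 0.176, 0.189]
contact_force: [7.1, 0.8, -14.1]
opening: 0.163
finger_force: 39.1
```

Call:
drive_tool(moves=[[[0,0,0],[-0.009,0,-0.001],0.0],[[0,0,0],[-0.009,0,0],0.0],[[0,0,0],[-0.009,0,0.001],0.0],[[0,0,0],[-0.009,0,0.002],0.0],[[0,0,0],[-0.009,0,0.003],0.0]])

```text
time: 7.18
eef_pos: [0.543, -0.1445, 0.1442]
tcp_rot: [0.708, 0.658, 0.175, 0.189]
contact_force: [-15.1, 2.3, 4.4]
opening: 0.162
finger_force: 39.5
```

Call:
drive_tool(moves=[[[0,0,0],[-0.008,0,0.004],0.0],[[0,0,0],[-0.008,0,0.005],0.0],[[0,0,0],[-0.007,0,0.006],0.0],[[0,0,0],[-0.006,0,0.007],0.0],[[0,0,0],[-0.006,0,0.007],0.0]])

```text
time: 7.8
eef_pos: [0.5546, -0.1853, 0.12]
tcp_rot: [0.707, 0.658, 0.172, 0.193]
contact_force: [-19.5, -8.5, 4.3]
opening: 0.151
finger_force: 45.3
```

```bash
python3 - <<'E'
from h import *
bedpos()
for n in("side","top"):
  c=ctrl.read_camera(n)
  cv2.imwrite(f"pics/{n}9.png",c["image"][:,:,::-1])
  print(n,[proj(c,O+R0@np.array([0,-.165+.08*np.sin(a),.03+.08*np.cos(a)])).round(0)[0] for a in np.radians([-50,-30,0])])
a=cv2.imread("pics/side9.png")[150:270,240:360];b=cv2.imread("pics/top9.png")[150:250,290:390]
cv2.imwrite("pics/m5.png",np.hstack([cv2.resize(a,(400,400),interpolation=2),cv2.resize(b,(400,400),interpolation=2)]))
E
```

```text
t 7.8 grasp bed mm [   0.5 -236.5   53.6] tilt err [-0.     0.012  0.002] F [-19.5  -8.5   4.3] open 0.151 q [-0.61 -0.06  2.21  0.47  0.58 -0.88]
side [array([313., 195.]), array([312., 192.]), array([306., 194.])]
top [array([362., 208.]), array([354., 210.]), array([337., 211.])]
```

View pics/m5.png

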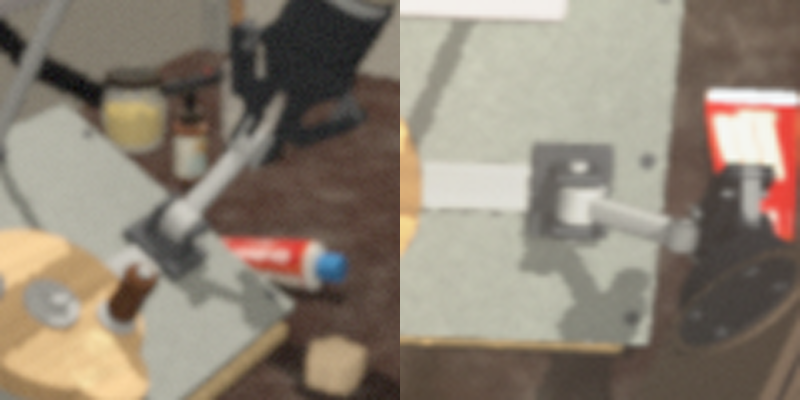

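Lever end is at top crop (682,236) → (360,209), the predicted fully-open spot. Releasing, lifting and moving over the grip.

Call:
drive_tool(moves=[[[0,0,0],[0,0,0],0.05],[[0,0,0],[0,0,0],0.05],[[0,0,0],[0,0,-0.03],0.05],[[0,0,0],[0,0,-0.04],0.05],[[0,0,0],[0,0,-0.04],0.05]])

```text
time: 8.52
eef_pos: [0.5017, -0.1765, 0.2165]
tcp_rot: [0.708, 0.656, 0.176, 0.192]
contact_force: [0.3, -0.9, 0.5]
opening: 0.585
finger_force: 0.0
```

```bash
python3 - <<'E'
from h import *
bedpos();plan((-34,-36,145),5)
E
```

```text
t 8.525 grasp bed mm [   2.5 -231.4  163.9] tilt err [ 0.004  0.005 -0.003] F [ 0.3 -0.9  0.5] open 0.585 q [-0.68 -0.33  2.24  0.4   0.82 -0.81]
total rot [ 0.004  0.005 -0.003] total dist 0.2 tgt [0.494 0.02  0.182]
[0.001, 0.001, -0.001] [0.0391, -0.0074, 0.0035]
[0.001, 0.001, -0.001] [0.0391, -0.0074, 0.0036]
[0.001, 0.001, -0.001] [0.0391, -0.0074, 0.0036]
[0.001, 0.001, -0.001] [0.0391, -0.0074, 0.0037]
[0.001, 0.001, -0.001] [0.0391, -0.0073, 0.0037]
```

Call:
drive_tool(moves=[[[0,0,0],[0.039,-0.007,0.003],0.055],[[0,0,0],[0.039,-0.007,0.003],0.055],[[0,0,0],[0.039,-0.007,0.004],0.055],[[0,0,0],[0.039,-0.007,0.004],0.055],[[0,0,0],[0.039,-0.008,0.004],0.055]])

```text
time: 9.15
eef_pos: [0.4955, 0.0213, 0.1822]
tcp_rot: [0.708, 0.656, 0.178, 0.192]
contact_force: [0.4, 0.5, 0.0]
opening: 0.644
finger_force: 0.0
```

```bash
python3 - <<'E'
from h import *
bedpos()
c=ctrl.read_camera("wrist");h=cv2.cvtColor(c["image"],cv2.COLOR_RGB2HSV);g=c["image"].astype(int)
m=((g.sum(2)<260)&(g[:,:,0]>g[:,:,2]*1.5)&(g[:,:,0]>45)).astype(np.uint8)
m=cv2.morphologyEx(m,cv2.MORPH_OPEN,np.ones((3,3)))
pr=proj(c,O+R0@np.array([[-.034,-.036,.082],[-.034,-.036,.06],[0,0,.042]]));print("pred",pr.round(0).tolist())
n,l,s,ce=cv2.connectedComponentsWithStats(m)
for i in range(1,n):
    if s[i][4]>60: print(s[i],ce[i].round(0), onbed(c,ce[i],P,.07).round(4))
cv2.imwrite("pics/m6.png",c["image"][:,:,::-1])
E
```

```text
t 9.15 grasp bed mm [-32.3 -34.6 144.4] tilt err [ 0.006  0.004 -0.004] F [0.4 0.5 0. ] open 0.644 q [-0.19 -0.41  2.36  0.09  0.67 -0.18]
pred [[321.0, 211.0], [323.0, 212.0], [355.0, 196.0]]
[    0     0   229   417 53900] [ 93. 179.] [-0.1735 -0.0065  0.07  ]
[258   0  56  10 477] [284.   4.] [-0.0291  0.1078  0.07  ]
[334   0  84  12 800] [382.   5.] [0.0338 0.1069 0.07  ]
[420   0  49  11 411] [444.   4.] [0.074  0.1067 0.07  ]
[470   0  31  17 500] [485.   8.] [0.1001 0.1044 0.07  ]
[ 74 112   7  16  76] [ 77. 118.] [-0.1761  0.0376  0.07  ]
[259 189  31  32 526] [274. 202.] [-0.0373 -0.0249  0.07  ]
[213 333  43  33 521] [228. 349.] [-0.0811 -0.1679  0.07  ]
[238 343  45  28 374] [260. 358.] [-0.0513 -0.1778  0.07  ]
[322 343  16  28 218] [328. 358.] [ 0.0124 -0.179   0.07  ]
[ 123  375   48   45 1356] [152. 401.] [-0.159  -0.2296  0.07  ]
[394 378  19  10  91] [403. 381.] [ 0.0858 -0.2071  0.07  ]
```

```bash
python3 - <<'E'
from h import *
c=ctrl.read_camera("wrist")
for b in[(-.034,-.036,.082),(-.034,-.036,.04),(0,0,.042)]: print(b,proj(c,O+R0@np.array(b)).round(0))
g=c["image"].astype(int);v=g[180:240,245:310].sum(2)
cv2.imwrite("pics/m6.png",cv2.resize(c["image"][60:340,160:440,::-1],(560,560),interpolation=2))
E
```

```text
(-0.034, -0.036, 0.082) [[281. 225.]]
(-0.034, -0.036, 0.04) [[281. 208.]]
(0, 0, 0.042) [[321. 168.]]
```

View pics/m6.png

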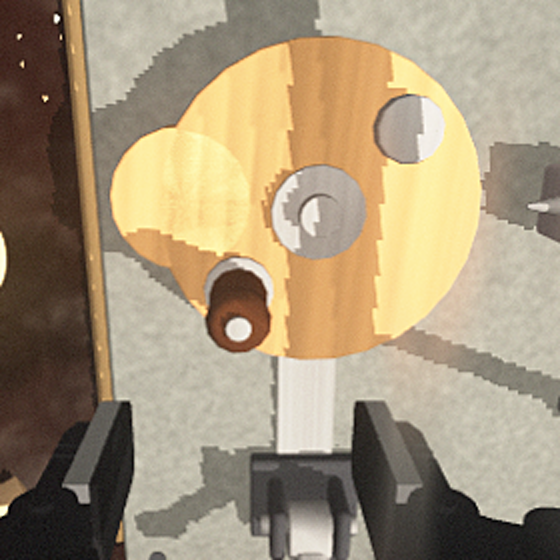

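Grip top at crop (238,328) → (279,224), predicted (281,225): good. Bulge to the left (toward the robot). Descend on the grip and close.

Call:
drive_tool(moves=[[[0,0,0],[0,-0.001,0.021],0.055],[[0,0,0],[0,-0.001,0.021],0.055],[[0,0,0],[0,0,0.021],0.055],[[0,0,0],[0,0,0.02],0.055],[[0,0,0],[0,0,0],0.03]])

```text
time: 9.88
eef_pos: [0.5344, 0.0162, 0.1068]
tcp_rot: [0.709, 0.656, 0.175, 0.19]
contact_force: [-0.9, 0.3, 0.3]
opening: 0.446
finger_force: 0.0
```

Call:
drive_tool(grip_force=30, moves=[[[0,0,0],[0,0,0],0.01],[[0,0,0],[0,0,0],0.01],[[0,0,0],[0,0,0],0.01]])

```text
time: 10.25
eef_pos: [0.5337, 0.0168, 0.1083]
tcp_rot: [0.708, 0.656, 0.176, 0.191]
contact_force: [-4.9, -1.4, 3.6]
opening: 0.113
finger_force: 3.7
```

```bash
python3 - <<'E'
from h import *
bedpos()
a=np.radians(np.linspace(226,50,21));x=50*np.cos(a);y=50*np.sin(a)
print([[round(y[i+1]-y[i],1),round(x[i+1]-x[i],1)] for i in range(20)])
E
```

```text
t 10.25 grasp bed mm [-35.9 -36.3  61.1] tilt err [ 0.001  0.004 -0.004] F [-4.9 -1.4  3.6] open 0.113 q [-0.19 -0.18  2.34  0.12  0.46 -0.2 ]
[[np.float64(5.7), np.float64(-5.1)], [np.float64(6.4), np.float64(-4.2)], [np.float64(7.0), np.float64(-3.1)], [np.float64(7.4), np.float64(-2.0)], [np.float64(7.6), np.float64(-0.9)], [np.float64(7.7), np.float64(0.3)], [np.float64(7.5), np.float64(1.5)], [np.float64(7.2), np.float64(2.6)], [np.float64(6.7), np.float64(3.7)], [np.float64(6.1), np.float64(4.7)], [np.float64(5.3), np.float64(5.6)], [np.float64(4.4), np.float64(6.3)], [np.float64(3.4), np.float64(6.9)], [np.float64(2.3), np.float64(7.3)], [np.float64(1.1), np.float64(7.6)], [np.float64(-0.1), np.float64(7.7)], [np.float64(-1.2), np.float64(7.6)], [np.float64(-2.4), np.float64(7.3)], [np.float64(-3.5), np.float64(6.8)], [np.float64(-4.5), np.float64(6.2)]]
```

Call:
drive_tool(moves=[[[0,0,0],[0,0,0],0.055],[[0,0,0],[0,0,0],0.055],[[0,0,0],[0,0,0],0.055],[[0,0,0],[0,0,0],0.055]])

```text
time: 10.75
eef_pos: [0.5338, 0.0169, 0.1069]
tcp_rot: [0.709, 0.656, 0.176, 0.19]
contact_force: [0.2, -0.2, -0.4]
opening: 0.647
finger_force: 0.0
```

```bash
python3 - <<'E'
from h import *
bedpos();s,p,R=where()
c=ctrl.read_camera("wrist");g=c["image"].astype(int)
m=((g[:,:,0]<130)&(g[:,:,0]>g[:,:,2]*1.7)&(g[:,:,0]>50)).astype(np.uint8)
n,l,s,ce=cv2.connectedComponentsWithStats(cv2.morphologyEx(m,cv2.MORPH_OPEN,np.ones((3,3))))
for i in range(1,n):
    if s[i][4]>150 and s[i][0]>150: print(s[i],ce[i].round(0))
for z in(.082,.06,.035): print(z,proj(c,O+R0@np.array([-.035,-.035,z])).round(0))
for z in(-.02,0,.017): print(z,proj(c,p+R[:,2]*z).round(0))
# coarse brightness map of the fingers region
gr=cv2.resize(cv2.cvtColor(c["image"],cv2.COLOR_RGB2GRAY)[150:370,200:360],(40,44),interpolation=cv2.INTER_AREA)
for r,row in zip(range(150,370,5),gr): print(r,''.join(" .:-=+*#%@"[int(v)*10//256] for v in row))
E
```

```text
t 10.75 grasp bed mm [-36.5 -36.2  59.9] tilt err [ 0.     0.004 -0.005] F [ 0.2 -0.2 -0.4] open 0.647 q [-0.19 -0.17  2.34  0.12  0.46 -0.2 ]
[ 259  223   47   67 2120] [282. 254.]
0.082 [[283. 275.]]
0.06 [[283. 254.]]
0.035 [[283. 237.]]
-0.02 [[280. 272.]]
0 [[280. 255.]]
0.017 [[280. 242.]]
150 %%%%%%%%%%%%%%%%%%%%%%%##%%%**+*+*******
155 *#%%@%%%%%%%%%%%%%%%%%%#%%%*+*#*********
160 ***##%%%%@%%%%%%%%%%%%%#%#*+*%%*********
165 ******%%%@@@@%%%%%%%%%%#%***%%**********
170 ******%@@@@@@%%%%%%%%@%##*+%%***+=+++***
175 ******#@@@@@@@%@@@@@@@%#***%***++%%*****
180 *******#@@@@%%%%%%%%@@%##+#%#**=%%%*****
185 **********%%%%%%%%%%@%%##+*%%*++%%%+****
190 **************%%%%%%%%%#%**%%%#+%%******
195 *************+*%%%%%%%%#%%*#%%%**%******
200 +************++#%%%%%%%#%%#*%%%*+*++****
205 *=***********+*#%%%%%%%#%%%%###*+*******
210 *##**********+++**=++**##%%%%+*++*+*****
215 #*##+++******++*+++*%%%##%%%%***********
220 ##***+===++****++++=-+#%%%%%%***********
225 ######*+=+++**+++-:::::=%%%%#***********
230 #****###*++**+++:.::::::-%%%#+**********
235 *##******#*+*++-......:::*%%#+****
[... 476 characters left out ...]
*#########*=%%%%%%%...:-=
295 -:....-**####*##*#**#####*+%%%%%%%...::=
300 =.....=*##***##*##**#*###*=%%%%%%%-..::-
305 +:....**##**##**#***####*#+%%%%%%%+..::=
310 :....:***#**#**#######*##*+%%%%%%%%..::-
315 .....=***#****##***##**##*+%%%%%%%%-.:::
320 .....*******#*****#***##**+%%%%%%%%*.:::
325 ....-********#***####*****+%%%%%%%%#::::
330 ....+##*******+==+**++====+%%%####%*::::
335 ....#***##**#*+=======:....:::::::::::::
340 ...-#*******##========:--::::::::----::.
345 ...+*****####*+=======:---:::::::----:..
350  ..=******#***+=======::::.:::::::::::..
355 ...:*********+========:::...:::::::.....
360  ...*******===========:::...:::::::.....
365 ....=***++======++**==:::...:::::::.....
```

Fingertips are evidently near the grip's top (same image scale as the top), so the fingers reach less deep than nominal. Descending 20 mm more in small steps, watching the force.

Call:
drive_tool(moves=[[[0,0,0],[0,0.001,0.007],0.055],[[0,0,0],[0,0,0.007],0.055],[[0,0,0],[0,0,0],0.055]])

```text
time: 11.18
eef_pos: [0.5413, 0.0163, 0.0942]
tcp_rot: [0.709, 0.656, 0.175, 0.19]
contact_force: [-1.0, -0.3, 0.3]
opening: 0.644
finger_force: 0.0
```

Call:
drive_tool(moves=[[[0,0,0],[0,0,0.005],0.055],[[0,0,0],[0,0,0.005],0.055],[[0,0,0],[0,0,0],0.03],[[0,0,0],[0,0,0],0.01],[[0,0,0],[0,0,0],0.01]])

```text
time: 11.8
eef_pos: [0.5462, 0.0159, 0.0864]
tcp_rot: [0.709, 0.656, 0.175, 0.19]
contact_force: [-4.0, -1.2, 1.8]
opening: 0.29
finger_force: 29.3
```

Call:
drive_tool(moves=[[[0,0,0],[0,0,0],0.01],[[0,0,0],[0,0,0],0.01]])

```text
time: 12.05
eef_pos: [0.5462, 0.0159, 0.0864]
tcp_rot: [0.709, 0.656, 0.175, 0.19]
contact_force: [-5.5, -1.3, 2.0]
opening: 0.285
finger_force: 29.4
```

Gripped (24 mm). Turning clockwise along the 50 mm arc.

Call:
drive_tool(moves=[[[0,0,0],[0.0057,-0.0051,0],0.01],[[0,0,0],[0.0064,-0.0042,0],0.01],[[0,0,0],[0.007,-0.0031,0],0.01],[[0,0,0],[0.0074,-0.002,0],0.01],[[0,0,0],[0.0076,-0.0009,0],0.01]])

```text
time: 12.68
eef_pos: [0.5357, 0.0508, 0.079]
tcp_rot: [0.709, 0.656, 0.175, 0.19]
contact_force: [-6.5, -3.0, 4.0]
opening: 0.288
finger_force: 30.0
```

```bash
python3 - <<'E'
from h import *
bedpos()
E
```

```text
t 12.675 grasp bed mm [-50.9  -2.3  36. ] tilt err [-0.     0.004 -0.004] F [-6.5 -3.   4. ] open 0.288 q [-0.1  -0.1   2.34  0.03  0.39 -0.04]
```

Call:
drive_tool(moves=[[[0,0,0],[0.0077,0.0003,0],0.01],[[0,0,0],[0.0075,0.0015,0],0.01],[[0,0,0],[0.0072,0.0026,0],0.01],[[0,0,0],[0.0067,0.0037,0],0.01],[[0,0,0],[0.0061,0.0047,0],0.01]])

```text
time: 13.3
eef_pos: [0.5496, 0.0854, 0.0857]
tcp_rot: [0.709, 0.656, 0.175, 0.19]
contact_force: [-5.9, -2.6, 5.1]
opening: 0.288
finger_force: 30.0
```

Call:
drive_tool(moves=[[[0,0,0],[0.0053,0.0056,0],0.01],[[0,0,0],[0.0044,0.0063,0],0.01],[[0,0,0],[0.0034,0.0069,0],0.01],[[0,0,0],[0.0023,0.0073,0],0.01],[[0,0,0],[0.0011,0.0076,0],0.01]])

```text
time: 13.92
eef_pos: [0.5801, 0.0994, 0.1026]
tcp_rot: [0.709, 0.656, 0.175, 0.19]
contact_force: [-7.7, -3.7, 5.8]
opening: 0.284
finger_force: 30.1
```

```bash
python3 - <<'E'
from h import *
bedpos()
E
```

```text
t 13.925 grasp bed mm [-3.8 49.3 36.1] tilt err [-0.001  0.004 -0.004] F [-7.7 -3.7  5.8] open 0.284 q [ 0.02 -0.02  2.2  -0.12  0.44  0.19]
```

Call:
drive_tool(moves=[[[0,0,0],[0,0.0077,0],0.01],[[0,0,0],[-0.0012,0.0076,0],0.01],[[0,0,0],[-0.0024,0.0073,0],0.01],[[0,0,0],[-0.0035,0.0068,0],0.01],[[0,0,0],[-0.0045,0.0062,0],0.01]])

```text
time: 14.55
eef_pos: [0.6092, 0.0858, 0.1199]
tcp_rot: [0.709, 0.656, 0.175, 0.189]
contact_force: [-9.6, -0.5, 4.7]
opening: 0.289
finger_force: 30.2
```

Call:
drive_tool(moves=[[[0,0,0],[0,0,0],0.01],[[0,0,0],[0,0,0],0.01]])

```text
time: 14.8
eef_pos: [0.6099, 0.0851, 0.1204]
tcp_rot: [0.709, 0.656, 0.175, 0.19]
contact_force: [-6.8, -3.2, 3.2]
opening: 0.289
finger_force: 30.0
```

```bash
python3 - <<'E'
from h import *
bedpos()
E
```

```text
t 14.8 grasp bed mm [31.8 37.2 36.1] tilt err [-0.     0.004 -0.004] F [-6.8 -3.2  3.2] open 0.289 q [-0.01  0.01  2.13 -0.08  0.47  0.12]
```

Call:
drive_tool(moves=[[[0,0,0],[0,0,0],0.055],[[0,0,0],[0,0,0],0.055],[[0,0,0],[0,0,0],0.055],[[0,0,0],[0,0,-0.03],0.055],[[0,0,0],[0,0,-0.03],0.055]])

```text
time: 15.42
eef_pos: [0.5796, 0.0879, 0.172]
tcp_rot: [0.709, 0.656, 0.175, 0.19]
contact_force: [0.6, 1.1, 0.7]
opening: 0.643
finger_force: 0.0
```

Call:
drive_tool(moves=[[[0,0,0],[0,0,-0.04],0.055],[[0,0,0],[-0.05,-0.01,-0.01],0.055],[[0,0,0],[-0.05,-0.01,0],0.055],[[0,0,0],[-0.05,-0.01,0],0.05],[[0,0,0],[0,0,0],0.05]])

```text
time: 16.05
eef_pos: [0.517, -0.0611, 0.2002]
tcp_rot: [0.711, 0.654, 0.175, 0.191]
contact_force: [0.3, 0.6, 0.4]
opening: 0.587
finger_force: 0.0
```

```bash
cat > hs.py <<'E'
from h import *
for n in("wrist","top"):
    c=ctrl.read_camera(n);g=c["image"].astype(int)
    m=(g[:,:,0]>g[:,:,2]*1.35)&(g[:,:,0]>130)
    v,u=np.nonzero(m)
    B=np.array([onbed(c,(float(a),float(b)),P,.03)[:2] for a,b in zip(u,v)]);r=np.hypot(*B.T);a=np.degrees(np.arctan2(B[:,1],B[:,0]))
    k=(r>.077)&(r<.1)&(abs(a)<120);d=(r<.11)
    h,_=np.histogram(a[k],bins=range(-60,61,10));print(n,"disc px",d.sum(),"bulge",k.sum(),"ang",np.median(a[k]).round(1) if k.any() else None,"maxr",r[k].max().round(3) if k.any() else None,h)
bedpos()
E
python3 hs.py
```

```text
wrist disc px 20793 bulge 1049 ang -0.0 maxr 0.091 [  0   0   0  13 183 330 331 188   4   0   0   0]
top disc px 2529 bulge 165 ang -1.1 maxr 0.096 [ 0  0  0  5 32 47 50 29  2  0  0  0]
t 16.15 grasp bed mm [   1.  -112.4  146.3] tilt err [ 0.001  0.004 -0.006] F [-0.1 -0.7 -0.4] open 0.586 q [-0.39 -0.36  2.29  0.23  0.72 -0.45]
```

High spot is at 0° (wrist) / −1° (top). Now to the open lever.

Call:
drive_tool(moves=[[[0,0,0],[-0.054,-0.001,0],0.05],[[0,0,0],[-0.053,0,0],0.05],[[0,0,0],[0,0,0.033],0.05],[[0,0,0],[0,0,0.033],0.05],[[0,0,0],[0,0,0.03],0.05]])

```text
time: 16.77
eef_pos: [0.5577, -0.1667, 0.1159]
tcp_rot: [0.708, 0.657, 0.176, 0.19]
contact_force: [-0.6, -0.4, -0.2]
opening: 0.586
finger_force: 0.0
```

Call:
drive_tool(grip_force=40, moves=[[[0,0,0],[0,0,0],0.03],[[0,0,0],[0,0,0],0.0],[[0,0,0],[0,0,0],0.0],[[0,0,0],[0,0,0],0.0],[[0,0,0],[0,0,0],0.0]])

```text
time: 17.4
eef_pos: [0.5566, -0.167, 0.1174]
tcp_rot: [0.708, 0.656, 0.176, 0.19]
contact_force: [5.6, 2.8, -4.3]
opening: 0.181
finger_force: 42.4
```

```bash
python3 - <<'E'
from h import *
bedpos()
E
```

```text
t 17.4 grasp bed mm [-2.000e-01 -2.181e+02  5.100e+01] tilt err [ 0.001  0.002 -0.004] F [ 5.6  2.8 -4.3] open 0.181 q [-0.58 -0.06  2.22  0.47  0.57 -0.85]
```

Call:
drive_tool(moves=[[[0,0,0],[0.006,0,-0.007],0.0],[[0,0,0],[0.007,0,-0.006],0.0],[[0,0,0],[0.008,0,-0.005],0.0],[[0,0,0],[0.009,0,-0.004],0.0],[[0,0,0],[0.009,0,-0.003],0.0]])

```text
time: 18.02
eef_pos: [0.5471, -0.1287, 0.1382]
tcp_rot: [0.709, 0.656, 0.175, 0.192]
contact_force: [12.4, -3.6, -14.8]
opening: 0.174
finger_force: 39.3
```

Call:
drive_tool(moves=[[[0,0,0],[0.009,0,-0.001],0.0],[[0,0,0],[0.009,0,0],0.0],[[0,0,0],[0.009,0,0.001],0.0],[[0,0,0],[0.009,0,0.002],0.0],[[0,0,0],[0.009,0,0.003],0.0]])

```text
time: 18.65
eef_pos: [0.5521, -0.0847, 0.1352]
tcp_rot: [0.708, 0.657, 0.174, 0.191]
contact_force: [-9.1, -4.1, 2.8]
opening: 0.176
finger_force: 42.2
```

Call:
drive_tool(moves=[[[0,0,0],[0.008,0,0.004],0.0],[[0,0,0],[0.008,0,0.005],0.0],[[0,0,0],[0.007,0,0.006],0.0],[[0,0,0],[0.006,0,0.007],0.0],[[0,0,0],[0.006,0,0.007],0.0]])

```text
time: 19.27
eef_pos: [0.569, -0.0486, 0.11]
tcp_rot: [0.708, 0.657, 0.176, 0.189]
contact_force: [-11.2, 3.0, 5.9]
opening: 0.179
finger_force: 49.1
```

```bash
python3 - <<'E'
from h import *
bedpos()
E
```

```text
t 19.275 grasp bed mm [ -0.5 -99.1  42.7] tilt err [-0.001  0.002 -0.003] F [-11.2   3.    5.9] open 0.179 q [-0.32 -0.09  2.25  0.27  0.48 -0.45]
```

Call:
drive_tool(moves=[[[0,0,0],[0.003,0,0.001],0.0],[[0,0,0],[0,0,0],0.05],[[0,0,0],[0,0,0],0.05],[[0,0,0],[0,0,0],0.05],[[0,0,0],[0,0,-0.03],0.05]])

```text
time: 19.9
eef_pos: [0.5549, -0.0455, 0.1323]
tcp_rot: [0.709, 0.656, 0.175, 0.188]
contact_force: [-0.1, 0.2, -0.1]
opening: 0.582
finger_force: 0.0
```

Call:
drive_tool(moves=[[[0,0,0],[0,0,-0.03],0.05],[[0,0,0],[0,0,-0.04],0.05],[[0,0,0],[-0.03,-0.04,-0.01],0.05],[[0,0,0],[-0.03,-0.04,0],0.05],[[0,0,0],[0,0,0],0.05]])

```text
time: 20.52
eef_pos: [0.44, -0.0982, 0.1613]
tcp_rot: [0.711, 0.655, 0.175, 0.19]
contact_force: [0.9, 0.0, 0.5]
opening: 0.586
finger_force: 0.0
```

```bash
python3 hs.py; python3 - <<'E'
from h import *
a=cv2.imread("pics/top0.png").astype(int);c=ctrl.read_camera("top");b=c["image"][:,:,::-1].astype(int);o=cv2.imread("pics/top9.png").astype(int)
for n,(u0,u1,v0,v1) in {"lever closed zone":(306,330,198,210),"open zone":(345,366,200,213)}.items():
    print(n,"now-vs-start",abs(b-a)[v0:v1,u0:u1].mean().round(1),"now-vs-open",abs(b-o)[v0:v1,u0:u1].mean().round(1))
for n,im in(("start",a),("now",b)):
    g=im.sum(2)//3
    print(n)
    for v in range(194,214): print(''.join(" .:-=+*#%@"[min(9,x*10//256)] for x in g[v,296:345]))
E
```

```text
wrist disc px 12976 bulge 554 ang -9.4 maxr 0.091 [  0   0   0  19 239 296   0   0   0   0   0   0]
top disc px 2533 bulge 166 ang -1.1 maxr 0.096 [ 0  0  0  5 33 47 50 29  2  0  0  0]
t 20.625 grasp bed mm [ -79.6 -157.1  150.8] tilt err [ 0.002  0.005 -0.006] F [0.4 0.3 0.4] open 0.584 q [-0.6  -0.53  2.47  0.36  0.77 -0.72]
lever closed zone now-vs-start 1.0 now-vs-open 29.4
open zone now-vs-start 1.0 now-vs-open 20.7
start
%%%%%%%%%%%%%%%%%%%%%%%%%#*====--=====+++=====+**
%%%%%%%%%%%%%%%%%%%%%%%%%#+===---==========+==+**
%%%%%%%%%%%%%%%%%%%%%%%%%#+===--===++++++++++++**
%%%%%%%%%%%%%%%%%%%%%%%%%#*===-==+***######*+++**
%%%%%%%%%%%%%%%%%%%%%%%%%#*===++**###%%%%%%#*++**
%%%%%%%%%%%%%%%%%%%%%%%%%#****##%%###%%%%%%#*++**
%%%%%%%%%%%%%%%%%%%%%%%%%%#%%%%%%%%##%%%%%%#+++**
#%%%%%%%%%%%%%%%%%%%%%%%%%%%%%%%%%###%%%%%#*++**#
**##****#**######%%%%%%%%%%%%%%%%###%%%%%%#*+++*#
*###***#****#####%%%%%%%%%%%%#######%%%%%%#*+++*#
#########***#%%%%%%%%%%%%%######**##%%%%%%#*++**#
##########**#%%%%%#%%%%#####**++++*##%%%%##*++**#
##########**#%%%%########*++===-==+**####*++=+**#
##########**#%%%%##
[... 634 characters left out ...]

%%%%%%%%%%%%%%%%%%%%%%%%%%##%%%%%%%##%%%%%%#+++**
#%%%%%%%%%%%%%%%%%%%%%%%%%%%%%%%%%###%%%%%#*+++*#
**##*******######%%%%%%%%%%%%%%%####%%%%%%#*++**#
*##*********######%%%%%%%%%%%#######%%%%%%#*+++*#
#########***#%%%%%%%%%%%%%######***#%%%%%%#*+++*#
##########**#%%%%%#%%%%#####**++++*##%%%%##*++**#
##########**#%%%%########*++===-==+**####*++=+**#
##########**#%%%%####***++==----=====++++++==+**#
##########**#%%%%#*****++====================+**#
##########**##%%%#**++++++==================++*##
#################*+++++++++++++====+++++++++**###
###############**++++++++++++++++++++++++++**####
############****++++++++++++++++++++++******##*#*
###########**++++++++++++++++++++++++****#######*
```

Call:
drive_tool(moves=[[[0,0,0],[0,0.02,-0.01],0.05],[[0,0,0],[0,0,0],0.05],[[0,0,0],[0,0,0],0.05]])

```text
time: 21.05
eef_pos: [0.4548, -0.0973, 0.1818]
tcp_rot: [0.708, 0.657, 0.176, 0.19]
contact_force: [0.8, -0.2, -0.2]
opening: 0.586
finger_force: 0.0
```

```bash
python3 -c "
from h import *
bedpos();print(ctrl.sign_off())"
```

```text
t 21.05 grasp bed mm [ -60.2 -155.8  160.1] tilt err [-0.     0.002 -0.003] F [ 0.8 -0.2 -0.2] open 0.586 q [-0.57 -0.51  2.42  0.34  0.79 -0.69]
the job is handed in; nothing more can be done
None
```

The job is handed in at about 21 s with no verdict returned: the high spot is within about 1° of the pointer in the top view, the lever looks the same as in its closed starting picture, and the gripper is clear of everything.

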